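Hold the hand-held microscope over the pink slide

ROBOT

A 6-joint arm with a two-finger parallel gripper is mounted at the origin on the work surface. World frame = base frame: x ahead of the robot, y to its left, z up, the work surface at z = 0. Lengths are in m, angles in degrees, forces in N, time in s.
With the tool pointing down it reaches from about 0.3 to 0.75 m from the base axis. Payload 8.5 kg.
Tool frame: the origin (TCP) lies midway between the tips of the shut fingers; the grasp point (between the pads) lies 19 mm behind it; z points along the fingers, y is the direction in which the jaws open and shut (so a half turn about z gives the same grasp; the last joint's range is limited). The gripper opens to 85 mm and grips with 20 to 120 N. Pads are 22 mm wide; open, the fingers measure 114 mm over their backs; the gripper's body (76 mm by 85 mm) begins 54 mm behind the grasp point. The pads swing forward as they close: fully open they stand 13 mm farther back than shut.
Start: joints at [-80.976, 21.807, 74.336, -0, 83.858, -12.336], TCP at [0.2, -0.512, 0.231] pointing down, gripper open.
Joint ranges: [-178.18, 178.18], [-50.72, 133.34], [12.68, 142.11], [-81.47, 261.47], [9.98, 163.14], [-165.26, 165.26]. Speed limits (degrees/s): [136.94, 136.94, 180, 180, 180, 180].

INTERFACE

Orientations are given as a 3x3 rotation matrix whose columns are the frame's x, y, z axes.
In Python, from rig import env, viewer, ticket gives the robot as it stands. The module is installed in compiled form; this text tells all that it offers.
- The arm moves only by the shell command python3 -m pendant 'ROWS' [FORCE]. ROWS is JSON, a list of rows, each a list of 3 entries, a list of its own where there are three numbers: the shift along the world's x, y, z in mm, then the turn about the world's z in rad, then the opening, from -1 (shut) to 1 (fully open). A call has 1 to 12 rows; each row shifts and turns the pose as measured when the row begins; what a row does not reach is not made up. A row lasts 1/8 s, in which the tool goes at most 62.5 mm and 10.7 degrees, less where a joint would pass 70% of its speed; a pose out of reach is approached as far as the arm can. A call with a gripper value outside its range is refused whole. The fingers move at their own pace and stop on an object; FORCE is the grip in N (left out, the last holds). Time passes only in rows, so rows that do not move let the fingers close. It gives the time, the measured TCP pose, the force and the opening at its end, in the units of the state.
- env.observe(): the state, without advancing time (a new reading comes with each control period).
- viewer.get_image(name): name is "side" or "top"; returns (picture, depth): 480x640x3 uint8, red, green, blue; 480x640 float32, m along the optical axis (not along the pixel's ray), 0 where there is no reading.
- viewer.camera_params(name): a dict with "fx", "fy", "cx", "cy" (pixels), "rvec" (rotation vector, rad) and "tvec" (3), from world to camera coordinates, as OpenCV has them. Camera axes: x right, y down, z forward; pixel columns grow to the right and rows downward; lengths in m; the calibration is good to about 2 mm. A picture is of the moment at which its call begins. camera_params takes no time and is no camera call.
- ticket.close_job(): hands the job in, once; it reports no verdict.
The state is a dict: "time_s": time; "q": joint angles; "qvel": joint speeds; "joint_efforts": joint torques, N m; "position": TCP position; "tool_rot": TCP orientation; "ft_force": force on the tool from outside, world axes, zero at the start; "wrist_torque": the same for the moment, N m; "grip_width": finger opening in m.
Only numpy, scipy, OpenCV 4.12 (cv2) and the standard library are available. Lean on these libraries where they do the work, as an engineer would, in place of code of your own. Each camera call takes 0.05 s, during which the arm holds its last target. There are 200 camera calls.

TASK

Slide the clear cover of the specimen stage fully open, then take the white hand-held microscope out of its cradle and carry it over the things in between to the slide with the pink specimen. Finish while still holding it there: upright, its nose centred about one centimetre above the pink spot, the long sides of its body squared to the long sides of the slide, and touching nothing but your gripper. Do not touch either slide with the microscope on the way, and do not knock or shift the storage box, bottle, jar or objective lens.

Things in the scene. Friction and masses are not known exactly. Their poses are not given: they have to be found in the camera images.
- guard: Fixed specimen stage: black base plate 160 x 300 x 12 mm carrying a grey open-topped chamber, 142 (x) x 148 (y) mm outside, walls 6 mm, wall tops 65 mm above the table. Origin: on the table under the middle of the chamber. Its +y axis is the way the cover slides open; two aluminium rails and the base plate run on beyond the chamber to 220 mm on that side. It may be turned up to 0.3 rad.
- cover (a joint): Clear sliding cover with a blue rim, 150 x 150 mm, lying over the chamber, top 73 mm above the table. Value in m: 0 shut, grows as it slides along the guard's +y, 0.140 at the stop (fully open). Starts shut or up to 0.03 ajar. Slides freely with about 1.5 N of friction and stays where it is left.
- cover_handle (a point): Centre of the cover's blue upright fin handle, which stands on the middle of the cover: 50 mm along the guard's x, 12 mm thick along the guard's y, 40 mm tall (73 to 113 mm above the table; this point is at 93 mm). Moves with the cover. Axes parallel to the guard's.
- scope_center (a point): White hand-held microscope, loose, 200 g, standing upright in its cradle: 130 mm tall; this point is on its axis half-way up, 65 mm above its lower end. Its body, from 30 mm above the lower end up to the top, is 44 mm along its own x and 30 mm along its own y (flat sides); an orange band is at the foot of the body, with an orange button on top. z is up along the microscope.
- scope_nose (a point): Centre of the lower end of the microscope's round black nose (28 mm diameter, 30 mm long, below the body). Same axes as scope_center.
- cradle: Fixed grey cradle block 80 (x) x 70 (y) x 35 mm; origin on the table under its middle. A 32 mm wide, 25 mm deep round hole in its top holds the microscope's nose, whose lower end stands 10 mm above the table. The microscope's yaw in it may differ from the cradle's.
- pink_spot (a point): The target: the pink specimen spot (16 mm wide) at the middle of the top of a 76 x 26 mm glass slide with a pink end label, inside the chamber; 34 mm above the table. x lies along the slide's long side, z up. The slide is fixed on an 80 x 34 mm aluminium holder 20 mm tall.
- blue_spot (a point): The same point on the other slide, which has a blue spot and blue label; not the target. The two slides lie beside one another, about 66 mm apart along the guard's y, and either may be the nearer to the track.
- slide_box_mid (a point): Centre of the loose blue slide storage box with three white drawer fronts, 120 (x) x 60 (y) x 110 mm tall, 0.9 kg; leave it alone.
- amber_bottle_mid (a point): Centre of a loose upright amber bottle, 44 mm diameter, 115 mm tall; leave it alone.
- stain_jar_mid (a point): Centre of a loose green glass jar, 50 mm diameter, 70 mm tall; leave it alone.
- objective_mid (a point): Centre of a loose steel objective lens with a yellow ring, 30 mm diameter, 48 mm tall; leave it alone.
There are look-alikes about, which are no part of the job. What is shaped like the part that bears scope_center but blue, green or yellow is not meant.

How it is judged:
By the outcome, as a careful person would: the job done as asked, in the order asked, and still so for the second after the job is handed in, while the arm keeps its last pose, push and grip.
It also fails if it takes over 58 s, if anything falls off the work surface, if the arm or the gripper's body presses on something with over 40 N, if the wrist force passes 120 N, or if a joint passes its speed limit or range.

## Working session

There is one attempt and no reset: what is moved stays moved. The work goes in short steps, Python scripts to look and compute and a shell command to move; the robot and the scene stay as the last step left them, time stands still between calls to the robot, and variables do not carry over. Pictures are saved under pics/ and viewed, about 8 in all and at most 12, crops included, and the job is handed in when it is done.

```bash
ls; mkdir -p pics; cat > h.py <<'E'
import numpy as np, cv2
from rig import env, viewer, ticket
def cam(n):
    p=viewer.camera_params(n); R=cv2.Rodrigues(np.array(p["rvec"],float))[0]; return p,R,np.array(p["tvec"],float).ravel()
def ray(n,u,v):
    p,R,t=cam(n); d=R.T@np.array([(u-p["cx"])/p["fx"],(v-p["cy"])/p["fy"],1.]); return -R.T@t,d
def onz(n,u,v,z):
    c,d=ray(n,u,v); return c+d*(z-c[2])/d[2]
def cloud(n,dep):
    p,R,t=cam(n); v,u=np.mgrid[:480,:640]
    P=np.stack([(u-p["cx"])/p["fx"]*dep,(v-p["cy"])/p["fy"]*dep,dep],-1); return (P-t)@R
def proj(n,P):
    p,R,t=cam(n); q=R@np.array(P)+t; return p["fx"]*q[0]/q[2]+p["cx"],p["fy"]*q[1]/q[2]+p["cy"]
def shot(n,f):
    im,d=viewer.get_image(n); cv2.imwrite(f"pics/{f}.png",im[:,:,::-1]); np.savez(f"pics/{f}.npz",im=im,d=d); return im,d
E
python3 - <<'E'
from h import *
for n in("top","side"):
    shot(n,n+"0"); p,R,t=cam(n); print(n,p["fx"],-R.T@t,R[2])
print(env.observe())
E
```

```text
pics
top 603.6177770097419 [ 0.3295754  -0.08933803  1.28873644] [ 0.19500267  0.02634298 -0.98044888]
side 495.1456770818541 [ 0.49368258 -0.62011555  0.70382022] [ 0.06361948  0.66660452 -0.74269171]
{'time_s': 0.1, 'q': array([-8.09754158e+01,  2.18389486e+01,  7.43789432e+01, -1.48858820e-03,
        8.38568757e+01, -1.23362181e+01]), 'qvel': array([ 0.06052712, -0.06290197, -0.14522788, -0.01494293,  0.0095442 ,
        0.0162586 ]), 'joint_efforts': array([ 3.00717125e-03, -4.49223769e+01, -2.31657690e+01, -1.80916177e-04,
        3.64209147e-03,  2.17878153e-05]), 'position': array([ 0.20027885, -0.51196719,  0.2307651 ]), 'tool_rot': array([[ 9.31304232e-01,  3.64242193e-01, -2.30202170e-04],
       [ 3.64242178e-01, -9.31303380e-01,  1.28473294e-03],
       [ 2.53565885e-04, -1.28032656e-03, -9.99999148e-01]]), 'ft_force': array([ 0.01274775,  0.24839266, -0.12434549]), 'wrist_torque': array([-0.01617123, -0.01177842, -0.01337674]), 'grip_width': 0.08553739912342898}
```

View pics/top0.png

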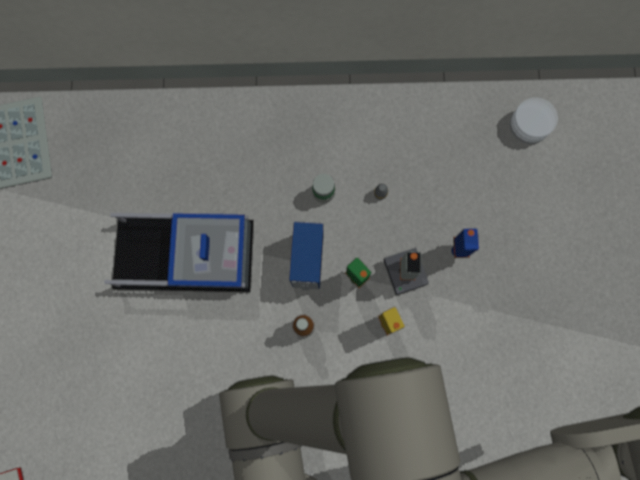

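View pics/side0.png

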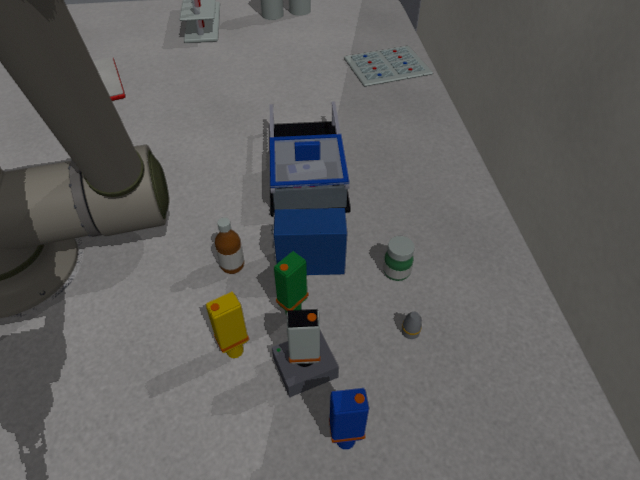

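The microscope-shaped things in the top view are white with a black top (410,262), standing in the cradle, green (358,271), yellow (393,320) and blue (466,242). The white one in the cradle fits the description. The pink slide is at about (231,250), and the blue slide at about (200,253) is nearer the track. Next I'll confirm with a crop and measure.

```bash
python3 - <<'E'
from h import *
a=np.load("pics/top0.npz");b=np.load("pics/side0.npz")
c1=cv2.resize(a["im"][200:310,90:290],(800,440)[:2],interpolation=cv2.INTER_CUBIC)[:, :]
c2=cv2.resize(a["im"][225:305,340:440],(400,320)); 
c3=cv2.resize(b["im"][295:395,265:345],(256,320))
c1=cv2.resize(c1,(509,280)); can=np.zeros((600,656,3),np.uint8); can[:280,:509]=c1; can[280:,:400]=c2; can[280:,400:656]=c3
cv2.imwrite("pics/crop0.png",can[:,:,::-1])
for n,z in(("top",a),("side",b)):
    im,d=z["im"],z["d"]; P=cloud(n,d); hsv=cv2.cvtColor(im,cv2.COLOR_RGB2HSV); ok=d>0
    def rep(name,m):
        m=m&ok
        nl,lab,st,ce=cv2.connectedComponentsWithStats(m.astype(np.uint8))
        for i in range(1,nl):
            if st[i,4]<12: continue
            Q=P[lab==i]; print(n,name,ce[i].round(1),st[i,4],np.median(Q,0).round(3),"lo",np.percentile(Q,2,axis=0).round(3),"hi",np.percentile(Q,98,axis=0).round(3))
    H,S,V=cv2.split(hsv)
    rep("blue",(H>105)&(H<128)&(S>150)&(V>60)&(P[...,2]>.03))
    rep("orange",((H<14)&(S>180)&(V>150)))
    rep("pink",(((H>150)|(H<8))&(S>25)&(S<150)&(V>120)&(P[...,2]<.15)))
E
```

```text
top blue [204.4 252.9] 954 [0.541 0.161 0.075] lo [0.481 0.082 0.07 ] hi [0.628 0.231 0.08 ]
top blue [306.1 252.2] 1584 [ 0.539 -0.051  0.11 ] lo [ 0.486 -0.079  0.106] hi [ 0.594 -0.023  0.115]
top blue [469.7 241.5] 238 [ 0.55  -0.368  0.131] lo [ 0.536 -0.383  0.124] hi [ 0.573 -0.357  0.136]
top blue [203.8 246.8] 159 [0.554 0.153 0.112] lo [0.532 0.149 0.092] hi [0.576 0.16  0.117]
top pink [230.7 249.5] 16 [0.555 0.106 0.072] lo [0.549 0.101 0.069] hi [0.559 0.11  0.078]
top pink [229.8 263.3] 45 [0.526 0.107 0.074] lo [0.519 0.096 0.069] hi [0.53  0.119 0.078]
side blue [307.3 162. ] 965 [0.557 0.131 0.075] lo [0.481 0.077 0.07 ] hi [0.629 0.229 0.077]
side blue [307.  150.4] 461 [0.555 0.149 0.097] lo [0.532 0.146 0.076] hi [0.579 0.157 0.114]
side blue [311.4 234.3] 3634 [ 0.543 -0.078  0.108] lo [ 0.483 -0.086  0.036] hi [ 0.595 -0.026  0.111]
side blue [348.4 413.9] 1501 [ 0.555 -0.387  0.123] lo [ 0.537 -0.389  0.051] hi [ 0.576 -0.362  0.132]
```

View pics/crop0.png

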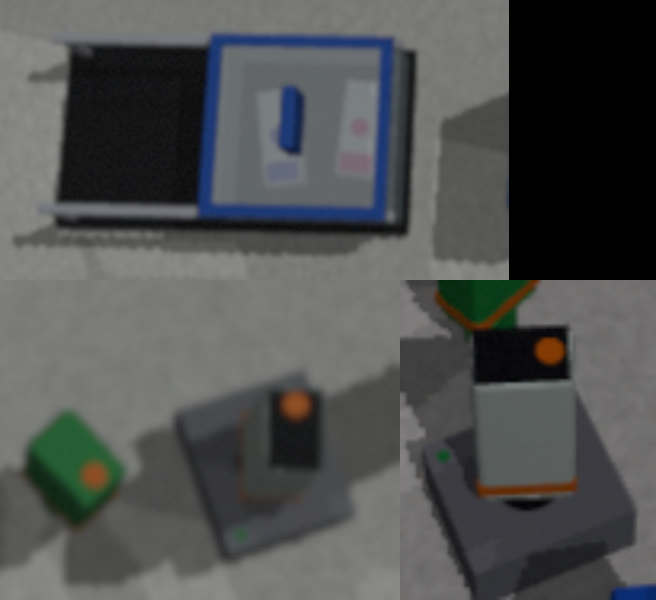

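The crop confirms it: the white scope with a black top and orange button is in the grey cradle, with the green look-alike to its left. Under the cover, the pink slide is on the right, away from the track.

```bash
cat > m.py <<'E'
from h import *
a=np.load("pics/top0.npz");b=np.load("pics/side0.npz")
A=cloud("top",a["d"]);B=cloud("side",b["d"])
def box(name,Q):
    r=cv2.minAreaRect((Q[:,:2]*1000).astype(np.float32)); print(name,len(Q),np.round(r[0],1),np.round(r[1],1),round(r[2],2),"z",np.median(Q[:,2]).round(4))
for n,P,im in(("top",A,a["im"]),("side",B,b["im"])):
    X,Y,Z=P[...,0],P[...,1],P[...,2]; H,S,V=cv2.split(cv2.cvtColor(im,cv2.COLOR_RGB2HSV))
    bl=(H>105)&(H<128)&(S>150)
    box(n+" rim",P[bl&(abs(Z-.074)<.006)&(Y>.05)&(Y<.25)])
    box(n+" fin",P[bl&(Z>.105)&(Y>.05)&(Y<.25)])
    box(n+" scopetop",P[(Z>.132)&(Z<.15)&(abs(X-.53)<.05)&(abs(Y+.25)<.05)])
    box(n+" scopeall",P[(Z>.06)&(Z<.15)&(abs(X-.52)<.06)&(abs(Y+.25)<.05)])
    box(n+" cradle",P[(Z>.028)&(Z<.042)&(abs(X-.53)<.07)&(abs(Y+.25)<.06)])
    box(n+" green",P[(Z>.11)&(Z<.15)&(abs(X-.5)<.05)&(abs(Y+.15)<.05)])
    box(n+" yellow",P[(Z>.1)&(Z<.15)&(abs(X-.4)<.05)&(abs(Y+.22)<.06)])
    box(n+" blue",P[(Z>.1)&(Z<.15)&(abs(X-.55)<.05)&(abs(Y+.37)<.05)])
    m=((S<20)&(V>150)) if 0 else (Z>.1)&(abs(X-.55)<.2)&(abs(Y)<.4)
# line fits: orange button and pink by rays
im=a["im"].astype(int)
for n,z,x0,x1,y0,y1,h in(("top",a,215,245,225,275,.034),("side",b,280,340,155,200,.034)):
    im=z["im"].astype(int)[y0:y1,x0:x1]; m=(im[...,0]-im[...,1]>18)
    nl,lab,st,ce=cv2.connectedComponentsWithStats(m.astype(np.uint8))
    for i in range(1,nl):
        if st[i,4]>5: print(n,"pink",ce[i]+[x0,y0],st[i,4],onz(n,*(ce[i]+[x0,y0]),h).round(4))
for n,z,x0,x1,y0,y1 in(("top",a,395,430,245,290),("side",b,285,325,305,330)):
    im=z["im"].astype(int)[y0:y1,x0:x1]; m=(im[...,0]-im[...,2]>90)
    v,u=np.nonzero(m); print(n,"button",u.mean()+x0,v.mean()+y0,onz(n,u.mean()+x0,v.mean()+y0,.142).round(4))
E
python3 m.py
```

```text
top rim 930 [555.  157.1] [151.3 147.9] 87.92 z 0.0753
top fin 127 [554.1 154.6] [11.1 45.3] 86.84 z 0.1124
top scopetop 349 [ 511.9 -255.9] [28.6 43.6] 87.43 z 0.1409
top scopeall 510 [ 511.5 -255.9] [28.7 44.2] 87.82 z 0.1393
top cradle 757 [ 512.3 -257. ] [80.8 70.9] 17.26 z 0.0355
top green 368 [ 501.6 -153.3] [44.3 31.1] 40.41 z 0.1305
top yellow 395 [ 403.9 -215.4] [43.8 30.6] 23.69 z 0.1308
top blue 435 [ 557.1 -371.8] [32.1 43.9] 89.11 z 0.1303
side rim 1026 [555.2 153.9] [155.1 148.3] 87.73 z 0.0747
side fin 159 [555.4 152.1] [46.9 14.3] 0.2 z 0.1115
side scopetop 697 [ 511.6 -260.2] [29.8 43.2] 85.59 z 0.1404
side scopeall 1524 [ 511.3 -260.4] [29.8 44. ] 86.51 z 0.1267
side cradle 1539 [ 511.6 -259.5] [80.5 71.8] 17.13 z 0.0348
side green 683 [ 501.1 -156.2] [44.5 30.1] 40.13 z 0.1298
side yellow 934 [ 403.7 -218.2] [44.2 30.7] 24.37 z 0.1292
side blue 1191 [ 557.2 -374.4] [43.9 30. ] 0.3 z 0.1301
side pink [297. 187.] 7 [0.5305 0.1155 0.034 ]
top button 413.5 255.5 [ 0.5237 -0.2578  0.142 ]
side button 309.82456140350877 315.719298245614 [ 0.521 -0.258  0.142]
```

```bash
python3 -m pendant '[[[30,55,2],-0.035,1],[[30,55,2],-0.035,1],[[30,55,2],-0.035,1],[[30,55,2],-0.035,1],[[30,55,2],-0.035,1],[[30,55,2],-0.035,1],[[30,55,0],-0.035,1],[[30,55,0],-0.035,1],[[30,55,0],-0.035,1],[[30,55,0],-0.035,1],[[30,55,0],-0.035,1],[[25,60,0],-0.035,1]]' 40; python3 - <<'E'
from h import *
s=env.observe(); R=s["tool_rot"]; print(s["position"],np.degrees(np.arctan2(R[1,0],R[0,0])),s["q"].round(1))
E
```

```text
time_s: 1.6
position: [0.5495, 0.1519, 0.2396]
tool_rot: [[0.998, -0.069, 0.0], [-0.069, -0.998, 0.004], [-0.0, -0.004, -1.0]]
ft_force: [0.2, -1.6, -0.1]
grip_width: 0.0855
[0.54953522 0.15188821 0.23962049] -3.946685698567084 [ 3.5 23.5 70.2  0.2 86.3 97.4]
```

```bash
python3 -m pendant '[[[3,1,-40],0.025,1],[[2,1,-50],0,1],[[0,0,-50],0,1],[[0,0,-14],0,1],[[0,0,0],0,1],[[0,0,0],0,-1],[[0,0,0],0,-1],[[0,0,0],0,-1],[[0,0,0],0,-1],[[0,0,0],0,-1],[[0,0,0],0,-1]]' 40
```

```text
time_s: 2.98
position: [0.5575, 0.1587, 0.0863]
tool_rot: [[0.999, -0.037, 0.01], [-0.037, -0.999, 0.005], [0.009, -0.005, -1.0]]
ft_force: [-0.1, 0.3, -0.3]
grip_width: 0.0113
```

```bash
python3 -m pendant '[[[1,20,0],0,-1],[[1,25,0],0,-1],[[1,25,0],0,-1],[[1,20,0],0,-1],[[0,12,0],0,-1],[[0,6,0],0,-1],[[0,0,0],0,-1]]'; python3 -m pendant '[[[0,6,0],0,-1],[[0,6,0],0,-1],[[0,6,0],0,-1]]'
```

```text
time_s: 3.85
position: [0.5616, 0.2712, 0.0863]
tool_rot: [[0.999, -0.037, 0.01], [-0.037, -0.999, 0.003], [0.009, -0.003, -1.0]]
ft_force: [0.7, 1.3, 0.6]
grip_width: 0.0115
time_s: 4.22
position: [0.5622, 0.2886, 0.0863]
tool_rot: [[0.999, -0.038, 0.01], [-0.038, -0.999, 0.002], [0.01, -0.003, -1.0]]
ft_force: [2.9, -1.0, -0.1]
grip_width: 0.0112
```

```bash
python3 -m pendant '[[[0,5,0],0,-1]]';python3 -m pendant '[[[0,5,0],0,-1]]'; python3 -m pendant '[[[0,5,0],0,-1]]'; python3 -m pendant '[[[0,5,0],0,-1]]'
```

```text
time_s: 4.35
position: [0.5623, 0.2899, 0.0862]
tool_rot: [[0.999, -0.039, 0.008], [-0.038, -0.999, -0.007], [0.009, 0.006, -1.0]]
ft_force: [-0.8, -38.1, 6.7]
grip_width: 0.0115
time_s: 4.47
position: [0.5623, 0.2897, 0.0863]
tool_rot: [[0.999, -0.04, 0.006], [-0.04, -0.999, -0.017], [0.007, 0.017, -1.0]]
ft_force: [-1.8, -35.6, 7.1]
grip_width: 0.0112
time_s: 4.6
position: [0.5622, 0.2895, 0.0863]
tool_rot: [[0.999, -0.042, 0.003], [-0.042, -0.999, -0.027], [0.004, 0.027, -1.0]]
ft_force: [-1.3, -31.3, 5.2]
grip_width: 0.0115
time_s: 4.72
position: [0.5622, 0.2894, 0.0863]
tool_rot: [[0.999, -0.044, 0.0], [-0.044, -0.998, -0.036], [0.002, 0.036, -0.999]]
ft_force: [-2.1, -32.1, -3.9]
grip_width: 0.011
```

The cover is at its stop. Pushing against the stop crept about 2° of tilt into the tool. Squeezing the vertical fin hard with no push should realign it, so I'll try that.

```bash
python3 -m pendant '[[[0,0,0],0,-1],[[0,0,0],0,-1]]' 110; python3 -m pendant '[[[0,-1,0],0,-1],[[0,-1,0],0,-1],[[0,-1,0],0,-1],[[0,-1,0],0,-1]]'
```

```text
time_s: 4.97
position: [0.5621, 0.2891, 0.0864]
tool_rot: [[0.999, -0.046, -0.001], [-0.046, -0.998, -0.034], [0.001, 0.034, -0.999]]
ft_force: [0.0, -3.8, -1.2]
grip_width: 0.0105
time_s: 5.48
position: [0.5621, 0.2879, 0.0864]
tool_rot: [[0.999, -0.044, 0.001], [-0.044, -0.999, -0.029], [0.002, 0.029, -1.0]]
ft_force: [1.6, 0.4, -1.3]
grip_width: 0.0102
```

```bash
python3 -m pendant '[[[0,0,0],0,-1],[[0,0,0],0,-1],[[0,0,0],0,-1],[[0,0,0],0,-1],[[0,0,0],0,-1],[[0,0,0],0,-1],[[0,0,0],0,-1],[[0,0,0],0,-1],[[0,0,0],0,-1],[[0,0,0],0,-1],[[0,0,0],0,-1],[[0,0,0],0,-1]]' 118
```

```text
time_s: 6.98
position: [0.5621, 0.2878, 0.0865]
tool_rot: [[0.999, -0.044, 0.001], [-0.044, -0.999, -0.029], [0.002, 0.029, -1.0]]
ft_force: [1.3, 1.1, -1.2]
grip_width: 0.01
```

```bash
python3 -m pendant '[[[0,2,0],0,-1]]' 40; python3 -m pendant '[[[0,0,0],0,1],[[0,0,0],0,1],[[0,0,0],0,1],[[0,0,0],0,1],[[0,0,0],0,1],[[0,0,50],0,1],[[0,0,60],0,1],[[0,0,60],0,1]]'
```

```text
time_s: 7.1
position: [0.5621, 0.2892, 0.0865]
tool_rot: [[0.999, -0.045, 0.0], [-0.044, -0.999, -0.031], [0.002, 0.031, -1.0]]
ft_force: [0.4, -11.7, 0.9]
grip_width: 0.0098
time_s: 8.1
position: [0.5586, 0.2872, 0.2558]
tool_rot: [[0.999, -0.044, -0.013], [-0.045, -0.998, -0.039], [-0.012, 0.039, -0.999]]
ft_force: [-0.7, 1.2, -0.1]
grip_width: 0.0858
```

```bash
python3 -m pendant '[[[-4,-50,0],0,1],[[-4,-50,0],0,1],[[-4,-50,0],0,1],[[-4,-50,0],0,1],[[-4,-50,0],0,1],[[-5,-50,0],0,1],[[-5,-50,0],0,1],[[-5,-50,0],0,1],[[-5,-50,0],0,1],[[-5,-50,0],0,1],[[-2,-45,0],0,1],[[0,0,0],0,1]]'; python3 - <<'E'
from h import *
a,d=shot("top","top1"); b,e=shot("side","side1")
c=np.zeros((600,800,3),np.uint8); c[:300]=cv2.resize(a[200:305,60:340][:, :],(800,300)); c[300:]=cv2.resize(b[95:230,225:585][:, :],(800,300)); cv2.imwrite("pics/crop1.png",c[:,:,::-1])
E
```

```text
time_s: 9.6
position: [0.508, -0.274, 0.2624]
tool_rot: [[0.999, -0.043, -0.0], [-0.043, -0.998, -0.038], [0.001, 0.038, -0.999]]
ft_force: [0.4, -0.7, -0.4]
grip_width: 0.0855
```

View pics/crop1.png

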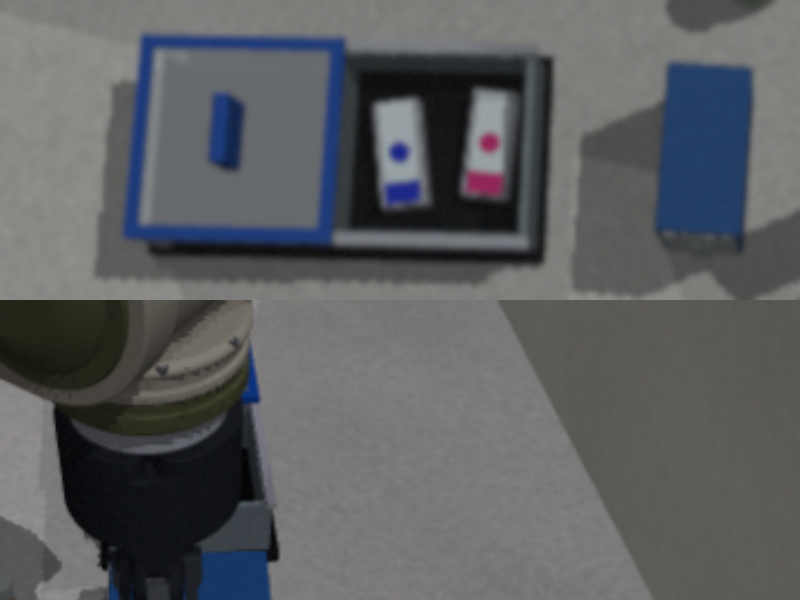

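The cover is fully open. In the top view the pink spot is at about (231,250) and the blue spot at about (200,253), with their labels toward the robot. Next I'll measure the pink slide.

```bash
python3 - <<'E'
from h import *
z=np.load("pics/top1.npz"); im=z["im"]; P=cloud("top",z["d"]); H,S,V=cv2.split(cv2.cvtColor(im,cv2.COLOR_RGB2HSV))
X,Y,Z=P[...,0],P[...,1],P[...,2]
roi=np.zeros((480,640),bool); roi[215:285,180:250]=1
def comps(m,h,mn=8):
    nl,lab,st,ce=cv2.connectedComponentsWithStats((m&roi).astype(np.uint8))
    for i in range(1,nl):
        if st[i,4]<mn: continue
        v,u=np.nonzero(lab==i); Q=np.array([onz("top",a,b,h)[:2] for a,b in zip(u,v)])*1000
        r=cv2.minAreaRect(Q.astype(np.float32)); w,vec=np.linalg.eigh(np.cov(Q.T)); x=vec[:,1]
        print(ce[i].round(1),st[i,4],Q.mean(0).round(1),"rect",np.round(r[0],1),np.round(r[1],1),round(r[2],1),"pca",np.degrees(np.arctan(x[1]/x[0])).round(1),"z",np.median(Z[lab==i]).round(4))
print("pink");comps(((H>150)|(H<5))&(S>90)&(V>80),.034)
print("white+pink, blue");comps((V>105)&(Z<.045)&(Z>.025),.034,40)
print("blue spot");comps((H>105)&(H<130)&(S>120)&(Z<.05),.034)
Q=P[(abs(Z-.0745)<.006)&(H>105)&(H<128)&(S>150)&(Y>.15)&(Y<.45)]; r=cv2.minAreaRect((Q[:,:2]*1000).astype(np.float32));print("rim",r)
w=(Z>.05)&(Z<.069)&(Y>.05)&(Y<.24)&(abs(X-.55)<.11)&(S<90); Q=P[w];print("wall",cv2.minAreaRect((Q[:,:2]*1000).astype(np.float32)))
E
```

```text
pink
[230.7 249.6] 29 [561.  111.7] rect [561.2 112.1] [10.9 10.7] 0.8 pca -16.8 z 0.0345
[229.2 263.9] 94 [530.2 114.5] rect [529.9 115.1] [26.9 16.4] 81.9 pca 79.6 z 0.035
white+pink, blue
[230.1 250. ] 463 [560.2 113.1] rect [561.3 112.6] [28.7 76.9] 84.7 pca -4.8 z 0.0345
[199.6 252.9] 554 [554.9 177.8] rect [555.3 177.8] [78.2 32.9] 6.2 pca 6.4 z 0.0342
blue spot
[199.3 253. ] 23 [554.7 178.5] rect [554.7 178.1] [10.8  8.6] 89.1 pca 74.3 z 0.0344
[200.5 267. ] 74 [524.6 175.3] rect [524.7 175.3] [23.6 12.8] 89.1 pca -84.8 z 0.0353
rim ((559.84375, 289.5881042480469), (151.0428466796875, 147.36158752441406), 87.87539672851562)
wall ((557.0875854492188, 158.03610229492188), (165.9580841064453, 151.75267028808594), 87.82125854492188)
```

```bash
python3 -m pendant '[[[2,8,-10],0,1],[[2,8,-10],-0.01,1],[[0,0,-5],0,1],[[0,0,0],0,1]]'; python3 -m pendant '[[[0,0,0],0,1]]'
```

```text
time_s: 10.2
position: [0.5132, -0.2501, 0.2361]
tool_rot: [[0.999, -0.046, -0.0], [-0.046, -0.998, -0.036], [0.001, 0.036, -0.999]]
ft_force: [0.1, 0.1, -0.3]
grip_width: 0.0856
time_s: 10.32
position: [0.5133, -0.25, 0.2363]
tool_rot: [[0.999, -0.046, -0.0], [-0.046, -0.998, -0.037], [0.001, 0.036, -0.999]]
ft_force: [0.1, 0.1, -0.2]
grip_width: 0.0854
```

```bash
python3 -m pendant '[[[0,-6,0],0,1],[[0,0,-40],0,1],[[0,0,-40],0,1],[[0,0,-35],0,1],[[0,0,-20],0,1],[[0,0,-7],0,1],[[0,0,0],0,1]]'
```

```text
time_s: 11.2
position: [0.514, -0.2605, 0.0926]
tool_rot: [[0.999, -0.049, 0.005], [-0.048, -0.998, -0.041], [0.007, 0.041, -0.999]]
ft_force: [0.4, 0.2, -0.2]
grip_width: 0.0854
```

```bash
python3 -m pendant '[[[-2,2,-6],0,1],[[0,0,0],0,1],[[0,0,0],0,-1],[[0,0,0],0,-1],[[0,0,0],0,-1],[[0,0,0],0,-1],[[0,0,0],0,-1],[[0,0,0],0,-1]]' 60
```

```text
time_s: 12.2
position: [0.5129, -0.2587, 0.0892]
tool_rot: [[0.999, -0.049, 0.009], [-0.048, -0.998, -0.043], [0.011, 0.043, -0.999]]
ft_force: [0.1, 1.7, 1.8]
grip_width: 0.0294
```

```bash
python3 -m pendant '[[[0,-3,0],0,-1],[[0,-3,0],0,-1]]' 100;  python3 -m pendant '[[[0,-4,0],0,-1]]'; python3 -m pendant '[[[0,-4,0],0,-1]]'
```

```text
time_s: 12.45
position: [0.5128, -0.26, 0.0892]
tool_rot: [[0.999, -0.049, 0.008], [-0.049, -0.998, -0.033], [0.01, 0.032, -0.999]]
ft_force: [1.7, 13.8, 7.2]
grip_width: 0.0291
time_s: 12.58
position: [0.5128, -0.2606, 0.0892]
tool_rot: [[0.999, -0.05, 0.008], [-0.049, -0.998, -0.025], [0.009, 0.025, -1.0]]
ft_force: [1.6, 17.9, 10.5]
grip_width: 0.0289
time_s: 12.7
position: [0.5128, -0.2611, 0.0892]
tool_rot: [[0.999, -0.05, 0.008], [-0.049, -0.999, -0.018], [0.008, 0.018, -1.0]]
ft_force: [1.9, 17.7, 8.9]
grip_width: 0.0289
```

```bash
python3 -m pendant '[[[0,-4,0],0,-1]]';  python3 -m pendant '[[[0,-4,0],0,-1],[[0,-3,0],0,-1]]'; python3 -m pendant '[[[0,1,0],0,-1],[[0,0,0],0,-1]]'
```

```text
time_s: 12.82
position: [0.5129, -0.2616, 0.0893]
tool_rot: [[0.999, -0.049, 0.007], [-0.049, -0.999, -0.011], [0.008, 0.01, -1.0]]
ft_force: [1.3, 16.9, 9.5]
grip_width: 0.0288
time_s: 13.08
position: [0.5129, -0.2622, 0.0894]
tool_rot: [[0.999, -0.049, 0.006], [-0.049, -0.999, 0.003], [0.006, -0.003, -1.0]]
ft_force: [1.7, 11.2, 5.3]
grip_width: 0.0291
time_s: 13.32
position: [0.513, -0.261, 0.0893]
tool_rot: [[0.999, -0.048, 0.006], [-0.048, -0.999, 0.003], [0.006, -0.003, -1.0]]
ft_force: [0.5, 2.9, 1.6]
grip_width: 0.0287
```

```bash
python3 -m pendant '[[[0,0,10],0,-1],[[0,0,20],0,-1],[[0,0,25],0,-1],[[0,0,30],0,-1],[[0,0,30],0,-1],[[0,0,25],0,-1],[[0,0,15],0,-1],[[0,0,5],0,-1],[[0,0,0],0,-1]]' 80
```

```text
time_s: 14.45
position: [0.5109, -0.2639, 0.2565]
tool_rot: [[0.999, -0.051, 0.004], [-0.051, -0.999, -0.002], [0.004, 0.002, -1.0]]
ft_force: [0.3, -0.4, -1.3]
grip_width: 0.0288
```

```bash
python3 - <<'E'
from h import *
im,d=shot("side","side2"); a,_=shot("top","top2")
c=np.zeros((600,800,3),np.uint8); c[:]=cv2.resize(im[100:400,150:550],(800,600)); cv2.imwrite("pics/crop2.png",c[:,:,::-1])
E
```

```text
(no output)
```

View pics/crop2.png

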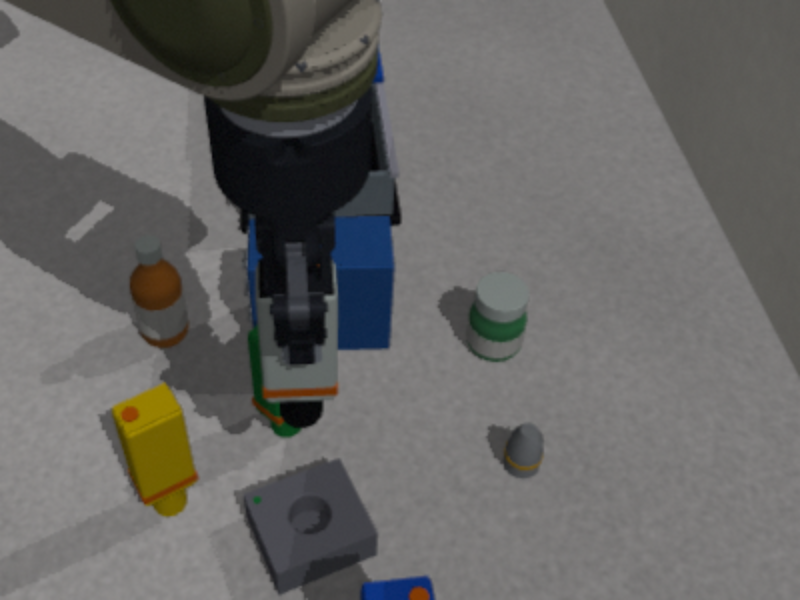

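The scope is lifted clear and held. Its nose is at about (300,304) in the side image, the cradle is empty, and the neighbours haven't moved. Next I'll measure its offset and tilt in the hand.

```bash
cat > s.py <<'E'
from h import *
import sys
def scope(f):
    z=np.load(f"pics/{f}.npz"); P=cloud("side",z["d"]); im=z["im"]; H,S,V=cv2.split(cv2.cvtColor(im,cv2.COLOR_RGB2HSV))
    s=env.observe(); p=s["position"]; R=s["tool_rot"]
    near=(abs(P[...,0]-p[0])<.045)&(P[...,1]<p[1]+.03)&(P[...,1]>p[1]-.04)&(P[...,2]<p[2]+.08)&(P[...,2]>p[2]-.095)
    yaw=np.arctan2(R[1,0],R[0,0]); ex=np.array([np.cos(yaw),np.sin(yaw),0]); ey=np.array([-ex[1],ex[0],0])
    w=near&(V>100)&(S<50); Q=P[w]-p; L=np.stack([Q@ex,Q@ey,Q[:,2]],1)
    L=L[abs(L[:,1]-np.median(L[:,1]))<.005]
    c=np.linalg.lstsq(np.c_[L[:,0],L[:,2],np.ones(len(L))],L[:,1],rcond=None)[0]
    print("face n",len(L),"y med",np.median(L[:,1]).round(4),"yaw rel deg",np.degrees(c[0]).round(2),"lean about x",np.degrees(c[1]).round(2))
    for zz in np.arange(-.04,.06,.015):
        r=L[abs(L[:,2]-zz)<.006,0]
        if len(r)>15: print(" z",zz.round(3),"x",np.percentile(r,[1,99]).round(4),"mid",np.percentile(r,[1,99]).mean().round(4))
    o=near&(H<14)&(S>150)&(V>110); Q=P[o]-p; print("band x",np.percentile(Q@ex,[1,50,99]).round(4),"y",np.median(Q@ey).round(4),"z",np.percentile(Q[:,2],[2,98]).round(4))
    n=near&(V<45)&(P[...,2]<p[2]-.05); Q=P[n]-p; print("nose",n.sum(),"x",np.percentile(Q@ex,[1,50,99]).round(4),"y",np.percentile(Q@ey,[2,50,98]).round(4),"z",np.percentile(Q[:,2],[1,99]).round(4))
    print("tool yaw",np.degrees(yaw).round(2),"pos",p.round(4))
scope(sys.argv[1])
E
python3 s.py side2
```

```text
face n 556 y med -0.0153 yaw rel deg 0.89 lean about x -0.95
 z -0.025 x [-0.0192  0.0199] mid 0.0003
 z -0.01 x [-0.0193  0.0199] mid 0.0003
 z 0.005 x [0.0119 0.0194] mid 0.0156
 z 0.02 x [0.0146 0.0188] mid 0.0167
 z 0.035 x [0.0144 0.0189] mid 0.0166
 z 0.05 x [0.0146 0.0202] mid 0.0174
band x [-0.0229 -0.0021  0.0197] y -0.015 z [-0.0333 -0.0318]
nose 224 x [-0.0148 -0.0024  0.0102] y [-0.014  -0.0119 -0.0047] z [-0.0778 -0.0506]
tool yaw -2.94 pos [ 0.5109 -0.2637  0.2559]
```

```bash
python3 - <<'E'
from h import *
z=np.load("pics/side2.npz"); P=cloud("side",z["d"])
for v in range(272,318,2): print(v,z["im"][v,296],z["im"][v,303],P[v,300].round(4))
E
```

```text
272 [11 14 16] [10  9 14] [ 0.5083 -0.3104  0.3056]
274 [10 13 16] [ 9 11 14] [ 0.509  -0.2926  0.2792]
276 [12 15 19] [15 18 20] [ 0.5089 -0.2934  0.2768]
278 [ 9 14 19] [ 8 13 15] [ 0.5089 -0.2912  0.2703]
280 [15 17 22] [15 17 21] [ 0.5087 -0.2929  0.2688]
282 [48 50 51] [70 73 72] [ 0.5092 -0.2793  0.2471]
284 [92 97 95] [ 97 103 100] [ 0.509  -0.2798  0.2439]
286 [ 97 103 100] [ 98 103 101] [ 0.5089 -0.2796  0.2398]
288 [ 97 104 101] [ 98 104 102] [ 0.5089 -0.2785  0.2343]
290 [ 96 102 100] [ 96 102 101] [ 0.5087 -0.2791  0.2312]
292 [ 95 102  99] [ 97 104 102] [ 0.5086 -0.279   0.2272]
294 [106  76  57] [107  67  49] [ 0.5085 -0.2793  0.2236]
296 [107  48   6] [105  46   4] [ 0.5084 -0.2787  0.2186]
298 [100  80  67] [99 93 88] [ 0.5082 -0.2788  0.2147]
300 [56 58 56] [53 57 56] [ 0.5082 -0.2761  0.2066]
302 [3 2 1] [10 10 12] [ 0.5081 -0.2766  0.2031]
304 [1 3 3] [ 8 10 10] [ 0.508  -0.2756  0.1974]
306 [ 9 11  9] [5 6 6] [ 0.5078 -0.2764  0.1942]
308 [ 8  8 10] [1 3 8] [ 0.5077 -0.2765  0.19  ]
310 [7 6 7] [10 10 14] [ 0.5076 -0.2771  0.1866]
312 [ 8 10 10] [6 4 6] [ 0.5075 -0.2762  0.1808]
314 [13 65 28] [110 109 110] [ 0.5118 -0.1637  0.0037]
316 [13 68 29] [125 123 123] [ 0.5116 -0.1643 -0.0015]
```

```bash
python3 -m pendant '[[[3,20,0],0,-1],[[5,35,0],-0.008,-1],[[5,40,0],-0.008,-1],[[5,40,0],-0.008,-1],[[5,40,0],-0.008,-1],[[5,40,0],-0.006,-1],[[5,40,0],0,-1],[[5,40,0],0,-1],[[5,35,0],0,-1],[[5,20,0],0,-1],[[2,10,0],0,-1],[[0,0,0],0,-1]]'; python3 -m pendant '[[[0,0,0],0,-1]]'
```

```text
time_s: 16.05
position: [0.5561, 0.1191, 0.2499]
tool_rot: [[0.996, -0.085, -0.008], [-0.085, -0.996, 0.005], [-0.008, -0.004, -1.0]]
ft_force: [-0.3, -0.5, -2.3]
grip_width: 0.029
time_s: 16.18
position: [0.5559, 0.1186, 0.2498]
tool_rot: [[0.996, -0.086, -0.008], [-0.086, -0.996, 0.004], [-0.009, -0.004, -1.0]]
ft_force: [0.2, -0.2, -1.7]
grip_width: 0.0285
```

```bash
python3 -m pendant '[[[3,-3,0],0,-1],[[3,-3,0],0,-1],[[0,0,-15],0,-1],[[0,0,-25],0,-1],[[0,0,-25],0,-1],[[0,0,-20],0,-1],[[0,0,-10],0,-1],[[0,0,0],0,-1],[[0,0,0],0,-1]]'
```

```text
time_s: 17.3
position: [0.5645, 0.1072, 0.1538]
tool_rot: [[0.996, -0.092, -0.004], [-0.092, -0.996, 0.004], [-0.004, -0.003, -1.0]]
ft_force: [0.1, -0.2, -1.9]
grip_width: 0.0292
```

```bash
python3 -m pendant '[[[-2,3,0],0.006,-1],[[0,1,-4],0,-1],[[0,0,-8],0,-1],[[0,0,-6],0,-1],[[0,0,0],0,-1],[[0,0,0],0,-1]]'; python3 - <<'E'
from h import *
im,d=shot("side","side3"); a,_=shot("top","top3")
c=np.zeros((600,800,3),np.uint8); c[:300,:400]=cv2.resize(a[200:300,165:298],(400,300)); c[:,400:]=cv2.resize(im[80:260,245:365],(400,600)); cv2.imwrite("pics/crop3.png",c[:,:,::-1])
E
python3 s.py side3
```

```text
time_s: 18.05
position: [0.5627, 0.1116, 0.1357]
tool_rot: [[0.996, -0.086, -0.002], [-0.086, -0.996, 0.004], [-0.002, -0.003, -1.0]]
ft_force: [1.2, -0.1, -1.6]
grip_width: 0.029
face n 14 y med -0.0312 yaw rel deg 1.81 lean about x -57.44Traceback (most recent call last):
  File "s.py", line 18, in <module>
    scope(sys.argv[1])
    ~~~~~^^^^^^^^^^^^^
  File "s.py", line 15, in scope
    o=near&(H<14)&(S>150)&(V>110); Q=P[o]-p; print("band x",np.percentile(Q@ex,[1,50,99]).round(4),"y",np.median(Q@ey).round(4),"z",np.percentile(Q[:,2],[2,98]).round(4))
                                                            ~~~~~~~~~~~~~^^^^^^^^^^^^^^^^
    return _quantile_unchecked(
        a, q, axis, out, overwrite_input, method, keepdims, weights)
    return _ureduce(a,
                    func=_quantile_ureduce_func,
    ...<5 lines>...
                    overwrite_input=overwrite_input,
                    method=method)
    r = func(a, **kwargs)
    result = _quantile(arr,
                       quantiles=q,
    ...<2 lines>...
                       out=out,
                       weights=wgt)
    slices_having_nans = np.isnan(arr[-1, ...])
                                  ~~~^^^^^^^^^
IndexError: index -1 is out of bounds for axis 0 with size 0
```

View pics/crop3.png

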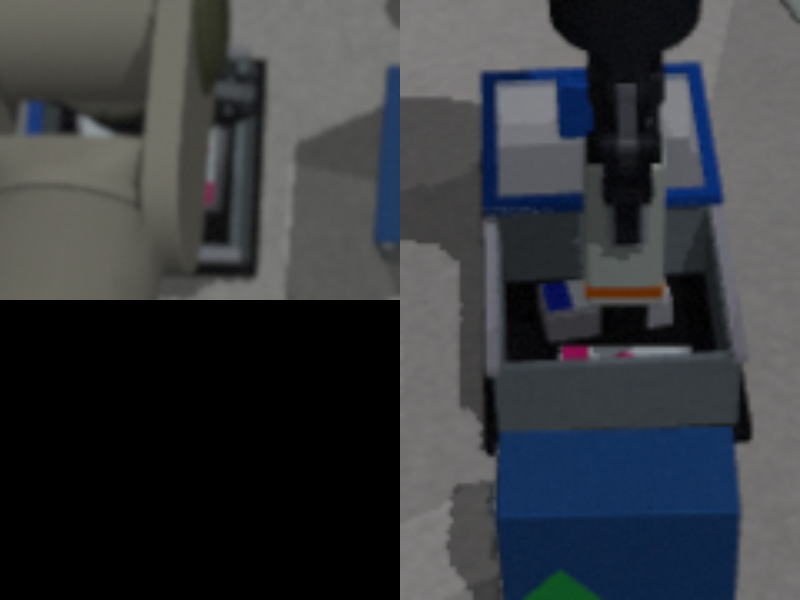

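The scope hangs upright above the pink slide. In the side view its band is centred near u=312, v=168, and the pink spot is partly visible at about (312,186). I'll check the alignment numerically.

```bash
python3 - <<'E'
from h import *
z=np.load("pics/side3.npz"); im=z["im"].astype(int); P=cloud("side",z["d"])
for v in (164,166,167,168,169):
    r=im[v]; o=np.nonzero((r[:,0]-r[:,2]>40)&(np.arange(640)>290)&(np.arange(640)<335))[0]
    if len(o): print(v,"band",o.min(),o.max(),onz("side",(o.min()+o.max())/2,v,.0905).round(4),P[v,o.min()+3].round(4),P[v,o.max()-3].round(4))
for v in range(184,190):
    r=im[v]; o=np.nonzero((r[:,0]-r[:,1]>35)&(np.arange(640)>290)&(np.arange(640)<335))[0]; print(v,o,[tuple(r[i]) for i in o[-2:]])
for u,v in((312,186),(312.5,187)):print("spot",onz("side",u,v,.034).round(4))
# white side face tilt/yaw
X,Y,Z=P[...,0],P[...,1],P[...,2]; S=im.max(2)-im.min(2)
w=(abs(X-.562)<.02)&(abs(Y-.097)<.01)&(Z>.1)&(Z<.19)&(im.min(2)>75)&(S<20); Q=P[w]
c=np.linalg.lstsq(np.c_[Q[:,0],Q[:,2],np.ones(len(Q))],Q[:,1],rcond=None)[0]; print(len(Q),"yaw",np.degrees(c[0]),"lean",np.degrees(c[1]),"y",np.median(Q[:,1]))
sp=(abs(X-.56)<.02)&(abs(Y-.112)<.02)&(Z<.045)&(Z>.02); print("slide z",np.median(Z[sp]),sp.sum())
E
```

```text
166 band 301 323 [0.5607 0.1093 0.0905] [0.5446 0.0978 0.1016] [0.5746 0.0961 0.1001]
167 band 301 323 [0.5604 0.1063 0.0905] [0.5447 0.0996 0.0977] [0.5746 0.0954 0.0982]
168 band 301 323 [0.5601 0.1034 0.0905] [0.5447 0.1004 0.0945] [0.5747 0.0969 0.0946]
184 [294 295 296 297 298 299 300 301] [(np.int64(120), np.int64(14), np.int64(67)), (np.int64(121), np.int64(73), np.int64(93))]
185 [293 294 295 296 297 298 299 300 301] [(np.int64(135), np.int64(16), np.int64(76)), (np.int64(136), np.int64(82), np.int64(105))]
186 [294 295 296 297 298 299 300 301 310 311 312 313 314] [(np.int64(124), np.int64(55), np.int64(91)), (np.int64(122), np.int64(78), np.int64(102))]
187 [294 295 296 297 298 299 300] [(np.int64(100), np.int64(38), np.int64(71)), (np.int64(98), np.int64(43), np.int64(71))]
188 [] []
189 [] []
spot [0.5607 0.115  0.034 ]
spot [0.5613 0.1119 0.034 ]
313 yaw -4.379543308484469 lean -1.53913477621434 y 0.0958596562502048
slide z 0.0335873489419936 55
```

```bash
python3 -m pendant '[[[0,0,-4],0,-1],[[0,0,-5],0,-1],[[0,0,-2],0,-1],[[0,0,0],0,-1],[[0,0,0],0,-1]]'
```

```text
time_s: 18.77
position: [0.5628, 0.1115, 0.1241]
tool_rot: [[0.996, -0.086, -0.002], [-0.086, -0.996, 0.004], [-0.002, -0.004, -1.0]]
ft_force: [-0.9, 0.6, -2.2]
grip_width: 0.029
```

```bash
python3 -m pendant '[[[0,0,-1],0,-1],[[0,0,0],0,-1],[[0,0,0],0,-1]]'; python3 - <<'E'
from h import *
im,d=shot("side","side4"); P=cloud("side",d)
for v in range(164,192): print(v,im[v,313],P[v,313].round(4),im[v,306])
cv2.imwrite("pics/crop4.png",cv2.resize(im[120:220,260:360],(600,600),interpolation=cv2.INTER_CUBIC)[:,:,::-1])
E
```

```text
time_s: 19.15
position: [0.5629, 0.1115, 0.1232]
tool_rot: [[0.996, -0.086, -0.001], [-0.086, -0.996, 0.004], [-0.001, -0.004, -1.0]]
ft_force: [-0.5, 0.1, -1.1]
grip_width: 0.0293
164 [88 93 93] [0.5617 0.0985 0.1042] [88 93 91]
165 [88 94 92] [0.5614 0.0958 0.104 ] [86 92 89]
166 [89 93 92] [0.5617 0.0987 0.0992] [88 93 92]
167 [87 93 91] [0.5612 0.094  0.1007] [86 91 90]
168 [87 93 90] [0.5612 0.0944 0.0979] [87 92 90]
169 [88 94 92] [0.5614 0.0971 0.0932] [87 92 90]
170 [88 94 91] [0.5613 0.0961 0.0916] [89 94 92]
171 [95 60 45] [0.5614 0.0973 0.0881] [100  61  46]
172 [98 45  6] [0.5615 0.0983 0.0848] [98 42  3]
173 [96 43  5] [0.561  0.0939 0.0861] [97 44  4]
174 [91 74 61] [0.5614 0.098  0.0801] [91 74 61]
175 [90 92 88] [0.5612 0.0961 0.0792] [91 93 89]
176 [51 55 55] [0.5615 0.1001 0.0732] [50 53 53]
177 [13 14 13] [0.5614 0.0984 0.0721] [ 7 10  8]
178 [2 5 3] [0.5613 0.0985 0.0695] [6 4 2]
179 [5 4 5] [0.5613 0.0987 0.0668] [4 5 6]
180 [5 8 9] [0.5612 0.0974 0.0653] [4 3 5]
181 [5 5 8] [0.5613 0.099  0.0614] [0 0 1]
182 [4 4 7] [0.5612 0.0984 0.0593] [6 4 8]
183 [4 7 9] [0.5612 0.098  0.0571] [8 9 8]
184 [9 6 7] [0.5611 0.0981 0.0544] [5 5 4]
185 [8 7 8] [0.5614 0.1007 0.0494] [27 30 30]
186 [20 22 24] [0.5613 0.1006 0.0469] [58 60 65]
187 [66 72 78] [0.5589 0.0757 0.0671] [71 77 81]
188 [70 77 83] [0.5588 0.0742 0.0659] [74 81 86]
189 [57 64 68] [0.5586 0.0721 0.0652] [62 69 74]
190 [55 61 65] [0.5589 0.076  0.059 ] [57 62 67]
191 [56 61 65] [0.5587 0.074  0.0583] [54 60 64]
```

View pics/crop4.png

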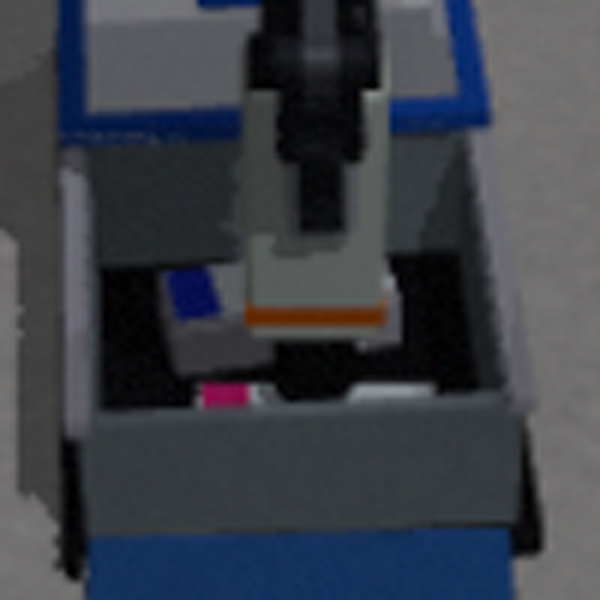

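The nose axis measures about (561, 112) mm and the spot (561, 112) mm, with body yaw about -4.9° against the slide's -5°. The nose is 10–12 mm above the spot, so I'll drop 1 mm and settle.

```bash
python3 -m pendant '[[[-1,0,-1],0,-1],[[0,0,0],0,-1],[[0,0,0],0,-1],[[0,0,0],0,-1]]' && python3 -c "
from h import *
s=env.observe();print(abs(s['qvel']).max(),s['ft_force'],s['position'])
ticket.close_job()"
```

```text
time_s: 19.7
position: [0.5618, 0.1115, 0.1222]
tool_rot: [[0.996, -0.086, -0.001], [-0.086, -0.996, 0.004], [-0.001, -0.004, -1.0]]
ft_force: [-0.5, -0.6, -1.8]
grip_width: 0.0291
0.11400860196966392 [-0.52760645 -0.57119632 -1.75839969] [0.56182157 0.11153133 0.12220512]
the job is handed in; nothing more can be done
```

I slid the cover fully open to its stop, lifted the white microscope from its cradle, carried it over the box, and handed in the job at 19.7 s, still holding it above the pink spot.

**Last checks:**
- **Centring:** the nose axis was within about 1–2 mm of the pink spot. The last 1 mm shifts, sideways and down, were made after the final picture and checked only by the arm's own readings.
- **Height:** the nose is 9–11 mm above the spot. The arm's own position puts it at about 9–10 mm; the side camera puts it 1–2 mm higher.
- **Squareness:** the tool yaw is -4.9° and the slide is at about -5°. The camera read the microscope body at -4.4°.
- **Upright:** the tool is within 0.3° of vertical. The camera's depth fit suggested the microscope leans 1–1.5°, and I left that uncorrected.
- **Touching nothing else:** the wrist force is about 2 N, which is the microscope's weight. I saw no contact with either slide.
- **Other objects:** the bottle, jar and objective lens were last seen in place in the picture after the lift, and the box showed no shift in any picture.

**Recovered on the way:** pushing the cover against its stop (about 38 N at the wrist) tilted the tool by about 2°. Squeezing the cover's handle fixed little of it. I straightened the tool by pressing the held microscope's nose gently against its cradle hole before lifting, at under 20 N.

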